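Shut the dust box and hold its filter shaker at the stop

TASK

Ready the sanding bench's dust box for shaking its filter: first lower its open hinged lid until it lies fully shut, without slamming it. Then, with the gripper's fingers, swing the spring-loaded shaker arm on the side of the box forward (towards the lid's hinge side) all the way to its stop and finish while still holding it there, because it springs back when let go. Leave the loose things around the box where they are.

Things in the scene. Friction and masses are not known exactly. Their poses are not given: they have to be found in the camera images.
- dust_box: grey open-topped steel box fixed to the bench, 180 mm (own x) by 240 mm (own y), 100 mm high; origin under its centre, z up; +x is its hinge side (far from the robot, the box is turned at most 0.27 rad), -y is the side with the shaker arm, +y has a 52 mm hose port stub that reaches 45 mm out at 50 mm height. The hanger plate and pivot body of the shaker are fixed on the -y side
- lid (a joint): hinge of the flat lid, rad: 0 shut, grows as it opens, starts between 1.0 and 1.4 (standing, leaning to the robot's side); friction keeps it where it is left, a push of under 5 N moves it. The hinge axis is parallel to the box's y. The lid weighs about 0.35 kg, 180 mm from hinge to free edge, 240 mm wide, 8 mm thick, with a flat 60 mm wide tab that reaches 19 mm beyond the middle of the free edge; its outer face has no handle and can be pushed anywhere
- lid_hinge (a point): middle of the lid's hinge axis, on the underside of the lid: 90 mm from the box's centre towards its +x, 100.5 mm above the bench
- lid_edge (a point): middle of the lid's free edge (without the tab), on its outer face, which is the top when shut
- shaker (a joint): spring hinge of the shaker arm, rad: 0 at rest (arm leaning 0.45 rad from upright to the box's -x), 0.9 at the stop (leaning 0.45 rad to the box's +x). Axis parallel to the box's y. The spring always pulls back to 0: about 3.5 N at the handle at rest, 9 N at the stop
- shaker_arm: the steel shaker arm: a flat bar 22 mm wide, 8 mm thick, 130 mm from pivot to handle, with its round handle; its origin is on the pivot axis and it turns with joint shaker
- shaker_pivot (a point): point on the shaker's pivot axis, in the middle of the flat bar's thickness: in the box's frame x +10 mm, y -150 mm, 55 mm above the bench
- shaker_handle (a point): middle of the free length of the handle: a black round bar, 16 mm in diameter and about 60 mm long, parallel to the box's y, that juts out from the arm's upper end away from the box; free to push or to pinch from above. It moves on a 130 mm radius about the pivot axis, between 172 and 185 mm above the bench
- sanding_block: cork and wood sanding block, 110 x 65 x 42 mm high; bystander; origin under its centre
- wax_tin: short steel can, 72 mm across, 60 mm high; bystander; origin under its centre
- spool_core: wooden ring, 80 mm across, 44 mm hole, 50 mm high, bystander; origin under its centre

How it is judged:
On the way, in this order (a step that is already met when the one before it is completed fails the run):
1. the lid is shut while the shaker arm is still back (value of joint lid below 0.04 rad and value of joint shaker below 0.3 rad), for 0.2 s.
2. the fingers hold the shaker arm at its stop (value of joint shaker above 0.85 rad and contact force between the fingers and shaker_arm above 3 N), for 0.3 s.
At the end, for the whole second after the job is handed in: At the end the lid is shut (within 0.04 rad) and the fingers still press or grip the shaker arm (over 3 N) and hold it within 0.05 rad of its stop, for the whole last second (all of step 2 and value of joint lid below 0.04 rad); the arm keeps its last pose, push and grip.
It fails at once if the lid is slammed (swings shut faster than 2.5 rad/s) (velocity of joint lid below -2.5 rad/s).
It fails at once if the sanding block is pushed more than 30 mm away (distance of sanding_block from where it was at the start of the episode above 0.03 m).
It fails at once if the wax tin is pushed more than 30 mm away (distance of wax_tin from where it was at the start of the episode above 0.03 m).
It fails at once if the spool core is pushed more than 30 mm away (distance of spool_core from where it was at the start of the episode above 0.03 m).
It also fails if it takes over 54 s, if anything falls off the work surface, if the arm or the gripper's body presses on something with over 40 N, if the wrist force passes 120 N, or if a joint passes its speed limit or range.

ROBOT

A 6-joint arm with a two-finger parallel gripper is mounted at the origin on the work surface. World frame = base frame: x ahead of the robot, y to its left, z up, the work surface at z = 0. Lengths are in m, angles in rad, forces in N, time in s.
With the tool pointing down it reaches from about 0.25 to 0.775 m from the base axis. Payload 8.9 kg.
Tool frame: the origin (TCP) lies at the very end of the fingers, on their centre line; the grasp point (between the pads) lies 19 mm behind it; z points along the fingers, x is the direction in which the jaws open and shut, and the axes are right-handed (so a half turn about z gives the same grasp; the last joint's range is limited). The gripper opens to 85 mm and grips with 20 to 120 N. Pads are 22 mm wide; open, the fingers measure 114 mm over their backs; the gripper's body (76 mm by 85 mm) begins 54 mm behind the grasp point. The pads swing forward as they close: fully open they stand 13 mm farther back than shut.
Start: joints at [-1.478, 0.291, -0.153, 1.127, 0, 1.431], TCP at [0.121, -0.511, 0.231] pointing down, gripper open.
Joint ranges: [-2.52, 2.52], [-0.91, 1.74], [-1.3, 1.37], [-1.96, 2.02], [-1.52, 1.47], [-3.14, 3.14]. Speed limits (rad/s): [2.22, 2.22, 2.79, 3.14, 3.14, 3.14].

INTERFACE

Orientations are given as a rotation vector (axis times angle).
In Python, from rig import arm gives the robot as it stands.
- The arm moves only by the tool play_rows, never from a script. Its arguments are lists of equal length, an entry for each row: "translation": the shift along the world's x, y, z in cm, a list of three; "turn": the turn, a rotation vector about the world's x, y, z in degrees, a list of three. A call has 1 to 8 rows; each row is the pose to reach, as a shift and turn from the pose commanded when the call began; what a row does not reach only later rows make up. A row lasts 1/8 s, in which the tool goes at most 62.5 mm and 10.7 degrees, less where a joint would pass 70% of its speed; a pose out of reach is approached as far as the arm can. A call with a gripper value outside its range is refused whole. "gripper" is the finger opening in cm, from 0 to 8.54, set as the call begins (left out, the last holds). The fingers move at their own pace and stop on an object; the grip force is fixed at half the most. Time passes only in rows, so rows that repeat a pose let the fingers close. It gives the time, the measured TCP pose, the force and the opening at its end, in the units of the state.
- arm.state(): the state, without advancing time (a new reading comes with each control period).
- arm.capture(name): name is "scene" or "top"; returns a dict with "frame" (480x640x3 uint8, red, green, blue), "K" (3x3 intrinsics, pixels), "R" (3x3) and "t" (3): a world point X has camera coordinates R X + t. Camera axes: x right, y down, z forward; pixel columns grow to the right and rows downward; lengths in m; the calibration is good to about 2 mm. A picture is of the moment at which its call begins. There is no depth.
- arm.finish_job(): hands the job in, once; it reports no verdict.
The state is a dict: "clock": time; "joint_pos": joint angles; "joint_vel": joint speeds; "tau": joint torques, N m; "position": TCP position; "ee_rot": TCP orientation; "force": force on the tool from outside, world axes, zero at the start; "ft_torque": the same for the moment, N m; "width": opening from 0.0 (shut) to 1.0 (fully open).
Only numpy, scipy, OpenCV 4.12 (cv2) and the standard library are available. Lean on these libraries where they do the work, as an engineer would, in place of code of your own. Each camera call takes 0.05 s, during which the arm holds its last target.

## Working session

There is one attempt and no reset: what is moved stays moved. The work goes in short steps, Python scripts to look and compute and a tool call to move; the robot and the scene stay as the last step left them, time stands still between calls to the robot, and variables do not carry over. Pictures are saved under pics/ and viewed, and the job is handed in when it is done.

Besides the shell and the picture viewer there is one more tool, called after "Call:" in YAML: its name, and indented under it one key for each argument. play_rows: Moves the arm, as the interface text tells. Its arguments: {"type":"object","properties":{"translation":{"type":"array"},"turn":{"type":"array"},"gripper":{"type":"number"}},"required":["translation","turn"]}

```bash
mkdir -p pics; python3 - <<'E'
from rig import arm
import cv2,numpy as np
s=arm.state(); print({k:np.round(v,3) for k,v in s.items()})
for n in("scene","top"):
    c=arm.capture(n); cv2.imwrite(f"pics/{n}0.png",c["frame"][:,:,::-1]); np.savez(f"cam_{n}.npz",K=c["K"],R=c["R"],t=c["t"])
    print(n,c["K"].tolist(),(-c["R"].T@c["t"]).round(3))
E
```

```text
{'clock': np.float64(0.0), 'joint_pos': array([-1.478,  0.291, -0.154,  1.127, -0.   ,  1.431]), 'joint_vel': array([ 0.   , -0.   ,  0.001, -0.   ,  0.001,  0.   ]), 'tau': array([ 2.0000e-03, -5.3714e+01,  3.3138e+01,  1.6000e-02, -0.0000e+00,
        0.0000e+00]), 'position': array([ 0.121, -0.511,  0.231]), 'ee_rot': array([-2.463e+00,  1.949e+00,  1.000e-03]), 'force': array([0.468, 0.294, 0.02 ]), 'ft_torque': array([ 0.002, -0.017,  0.045]), 'width': np.float64(1.004)}
scene [[442.5728468802582, 0.0, 319.4129577990409], [0.0, 442.5728468802582, 244.53829642498138], [0.0, 0.0, 1.0]] [ 1.111 -0.111  0.689]
top [[482.4255634956669, 0.0, 323.3374107422642], [0.0, 482.4255634956669, 236.06607087655516], [0.0, 0.0, 1.0]] [0.559 0.092 1.16 ]
```

View pics/scene0.png

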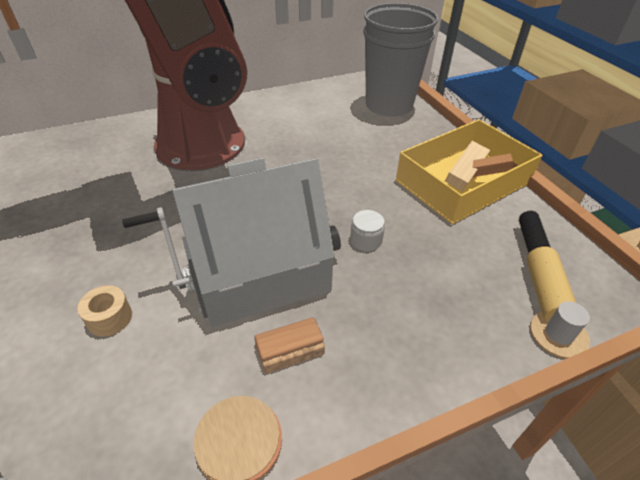

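View pics/top0.png

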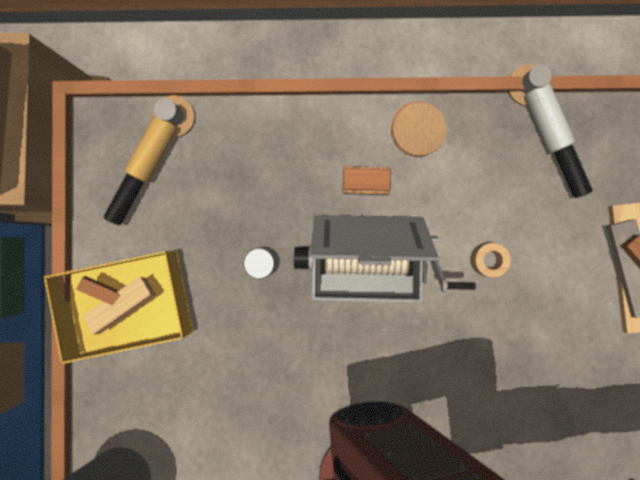

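```bash
python3 - <<'E'
import cv2
t=cv2.imread("pics/top0.png")[200:310,285:525]; cv2.imwrite("pics/top0c.png",cv2.resize(t,None,fx=3.33,fy=3.33,interpolation=cv2.INTER_CUBIC))
t=cv2.imread("pics/scene0.png")[150:330,110:350]; cv2.imwrite("pics/scene0c.png",cv2.resize(t,None,fx=3.33,fy=3.33,interpolation=cv2.INTER_CUBIC))
E
```

```text
(no output)
```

View pics/top0c.png

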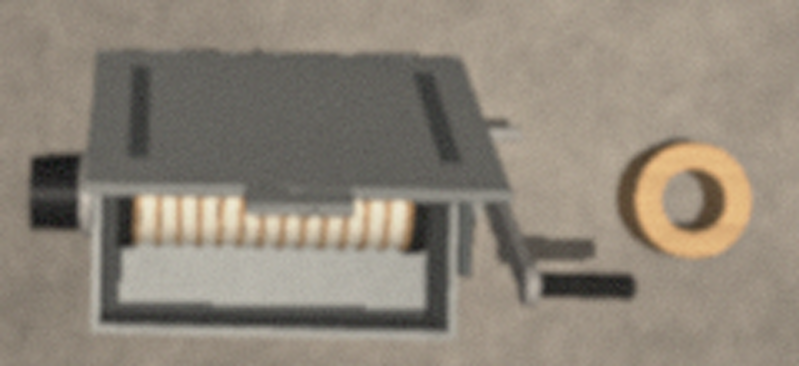

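View pics/scene0c.png

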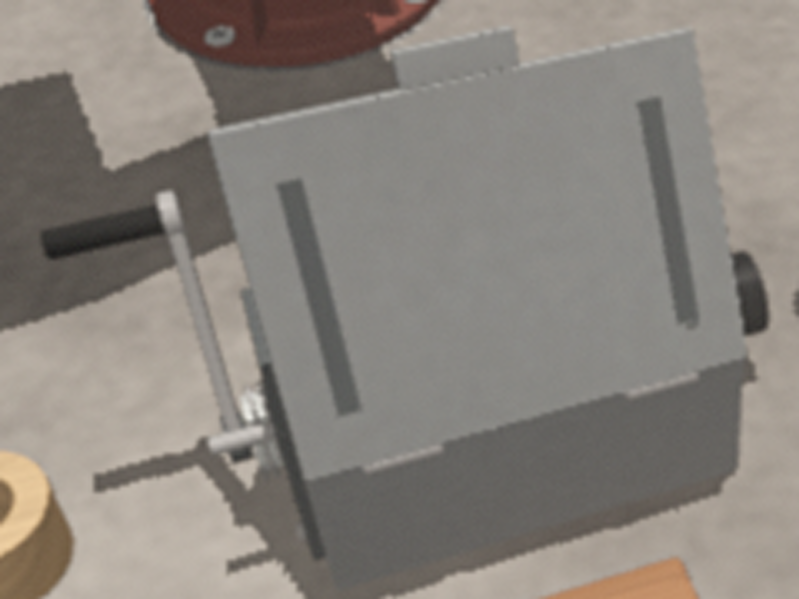

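```bash
cat > h.py <<'E'
import numpy as np
C={n:np.load(f"cam_{n}.npz") for n in("scene","top")}
def proj(n,X):
    c=C[n];p=c["R"]@X+c["t"];p=c["K"]@p;return p[:2]/p[2]
def ray(n,u,z):
    c=C[n];d=c["R"].T@np.linalg.inv(c["K"])@np.array([*u,1]);o=-c["R"].T@c["t"];return o+d*(z-o[2])/d[2]
def box2w(b,P):
    x,y,a=b[:3];return np.array([x+np.cos(a)*P[0]-np.sin(a)*P[1],y+np.sin(a)*P[0]+np.cos(a)*P[1],P[2]])
def lidpt(q,r,y,o): # r from hinge along lid, o out of outer face
    return np.array([.09-r*np.cos(q)+o*np.sin(q)*1, y, .1005+r*np.sin(q)+o*np.cos(q)])
def handle(q,y=-.19):
    a=q-.45;return np.array([.01+.13*np.sin(a),y,.055+.13*np.cos(a)])
E
python3 - <<'E'
from h import *
from scipy.optimize import least_squares
t=lambda u,v:(285+u/3.33,200+v/3.33)
s=lambda u,v:(110+u/3.33,150+v/3.33)
def obs(p):
    b,q=p[:3],p[3]
    return [("top",t(93,331),np.array([-.09,.12,.1])),("top",t(455,333),np.array([-.09,-.12,.1])),
    ("top",t(85,187),lidpt(q,.18,.12,.008)),("top",t(512,193),lidpt(q,.18,-.12,.008)),
    ("scene",s(210,133),lidpt(q,.18,-.12,.008)),("scene",s(692,33),lidpt(q,.18,.12,.008)),
    ("scene",s(312,480),lidpt(q,0,-.12,.008)),("scene",s(747,360),lidpt(q,0,.12,.008)),
    ("top",t(97,52),lidpt(q,0,.12,.008)),("top",t(460,57),lidpt(q,0,-.12,.008)),]
f=lambda p:np.concatenate([proj(n,box2w(p,P))-u for n,u,P in obs(p)])
r=least_squares(f,[.5,0,0,1.2]);print(r.x);print(r.fun.reshape(-1,2).round(1).tolist())
b=r.x
for y in(-.154,-.16,-.22,-.222):
    w=box2w(b,handle(0,y));print(y,w.round(3),[( (proj('top',w)-[285,200])*3.33).round(),((proj('scene',w)-[110,150])*3.33).round()])
for q in(0,.9):print(box2w(b,handle(q)))
print("tab edge",box2w(b,lidpt(b[3],.18,0,.008)),"shut",box2w(b,lidpt(0,.18,0,.008)))
print("spool",ray("top",(491,258),.05),"block",ray("top",(367,179),.042),"tin",ray("top",(259,263),.06))
E
```

```text
[ 0.52611087  0.01148439 -0.0195774   1.05803052]
[[-0.9, -0.5], [0.1, 0.6], [-1.1, -0.5], [-0.0, -0.4], [-1.5, -1.2], [-0.3, -3.3], [-2.3, 0.6], [0.5, -1.7], [-1.0, -2.0], [-0.2, -2.1]]
-0.154 [ 0.477 -0.142  0.172] [array([534., 278.]), array([162., 216.])]
-0.16 [ 0.476 -0.148  0.172] [array([544., 279.]), array([150., 219.])]
-0.22 [ 0.475 -0.208  0.172] [array([642., 280.]), array([ 29., 248.])]
-0.222 [ 0.475 -0.21   0.172] [array([646., 280.]), array([ 24., 248.])]
[ 0.4758548  -0.17756802  0.17205812]
[ 0.58892417 -0.1797819   0.17205812]
tab edge [0.53477428 0.01131476 0.26127509] shut [0.43612812 0.01324624 0.1085    ]
spool [ 0.52443226 -0.27510071  0.05      ] block [0.70883847 0.00630914 0.042     ] tin [0.51620373 0.25534392 0.06      ]
```

Call:
play_rows:
  translation:
    - [1,1,4]
    - [4,3,8]
    - [8,5,12]
    - [12,8,15]
    - [16,11,17]
    - [20,14,17]
    - [23,16,17]
    - [23,16,17]
  turn:
    - [0,0,8]
    - [0,0,17]
    - [0,0,26]
    - [0,0,35]
    - [0,0,44]
    - [0,0,53]
    - [0,0,60]
    - [0,0,60]
  gripper: 0

```text
clock: 1.1
position: [0.3521, -0.3495, 0.401]
ee_rot: [-3.109, 0.45, 0.0]
force: [-0.4, -0.3, -0.2]
width: -0.0
```

Call:
play_rows:
  translation:
    - [4,5,0]
    - [8,10,0]
    - [12,16,0]
    - [16,22,0]
    - [19,28,0]
    - [21,33,-2]
    - [23,36,-4]
    - [23,36,-4]
  turn:
    - [0,0,3]
    - [0,0,6]
    - [0,0,9]
    - [0,0,12]
    - [0,0,14]
    - [0,0,16.5]
    - [0,0,16.5]
    - [0,0,16.5]

```text
clock: 2.1
position: [0.5807, 0.0114, 0.3584]
ee_rot: [-3.141, 0.002, 0.007]
force: [-1.1, -0.6, -0.6]
width: -0.002
```

```bash
python3 - <<'E'
from rig import arm
import cv2,numpy as np
s=arm.state(); print(s["position"].round(4),s["ee_rot"].round(3),s["joint_pos"].round(2))
for n in("scene",):
    c=arm.capture(n); cv2.imwrite(f"pics/{n}1.png",c["frame"][:,:,::-1])
from h import *
b=[.526,.0115,-.0196]
for q in(1.06,.9,.75,.6,.45,.3,.15,.05,0):
    print(q,(100*box2w(b,lidpt(q,.15,0,.008))).round(1))
E
```

```text
[0.5807 0.0114 0.3584] [-3.141e+00  2.000e-03  7.000e-03] [-0.11  0.38  0.31  1.5   0.    1.47]
1.06 [55.   1.1 23.5]
0.9 [52.9  1.1 22.3]
0.75 [51.2  1.2 20.9]
0.6 [49.7  1.2 19.2]
0.45 [48.4  1.2 17.3]
0.3 [47.5  1.2 15.2]
0.15 [46.9  1.3 13.1]
0.05 [46.7  1.3 11.6]
0 [46.6  1.3 10.9]
```

View pics/scene1.png

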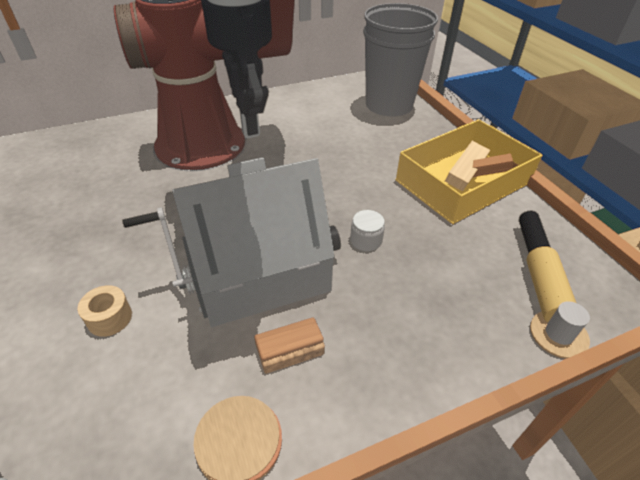

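Call:
play_rows:
  translation:
    - [0,0,-4]
    - [0,0,-8]
    - [0,0,-11]
    - [0,0,-12]
    - [-0.8,0,-12.3]
    - [-1.6,0,-12.5]
    - [-2.4,0,-13]
    - [-3.2,0,-13.4]
  turn:
    - [0,0,0]
    - [0,0,0]
    - [0,0,0]
    - [0,0,0]
    - [0,0,0]
    - [0,0,0]
    - [0,0,0]
    - [0,0,0]

```text
clock: 3.15
position: [0.5486, 0.009, 0.2279]
ee_rot: [3.141, -0.006, 0.003]
force: [0.9, 0.3, 1.2]
width: -0.0
```

```bash
python3 - <<'E'
from rig import arm
import cv2,numpy as np
s=arm.state(); print(s["position"].round(4),s["force"].round(1))
for n in("scene",):
    c=arm.capture(n); cv2.imwrite(f"pics/{n}2.png",c["frame"][:,:,::-1])
E
```

```text
[0.5486 0.009  0.2279] [0.9 0.3 1.2]
```

View pics/scene2.png

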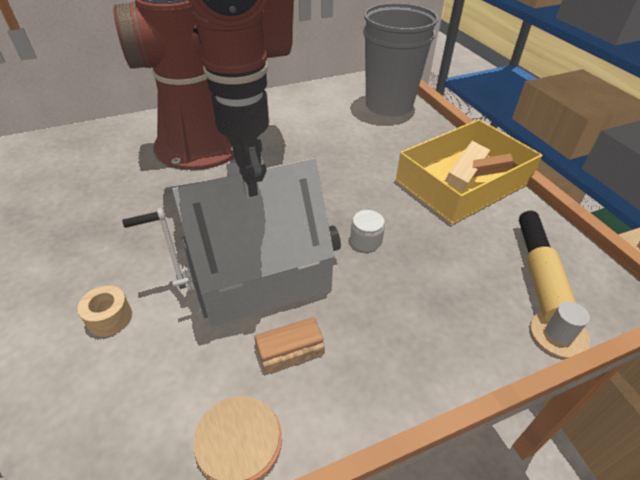

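Call:
play_rows:
  translation:
    - [-1,0,-0.6]
    - [-1.8,0,-1.2]
    - [-2.5,0,-1.9]
    - [-3.2,0,-2.7]
    - [-3.9,0,-3.5]
    - [-4.5,0,-4.4]
    - [-5.1,0,-5.3]
    - [-5.5,0,-6.2]
  turn:
    - [0,0,0]
    - [0,0,0]
    - [0,0,0]
    - [0,0,0]
    - [0,0,0]
    - [0,0,0]
    - [0,0,0]
    - [0,0,0]

```text
clock: 4.2
position: [0.4931, 0.009, 0.1646]
ee_rot: [3.142, -0.006, -0.001]
force: [0.0, -0.4, 1.7]
width: -0.003
```

```bash
python3 - <<'E'
from rig import arm
import cv2,numpy as np
s=arm.state(); print(s["position"].round(4),s["force"].round(1))
for n in("scene",):
    c=arm.capture(n); cv2.imwrite(f"pics/{n}3.png",c["frame"][:,:,::-1])
E
```

```text
[0.4931 0.009  0.1646] [ 0.  -0.4  1.7]
```

View pics/scene3.png

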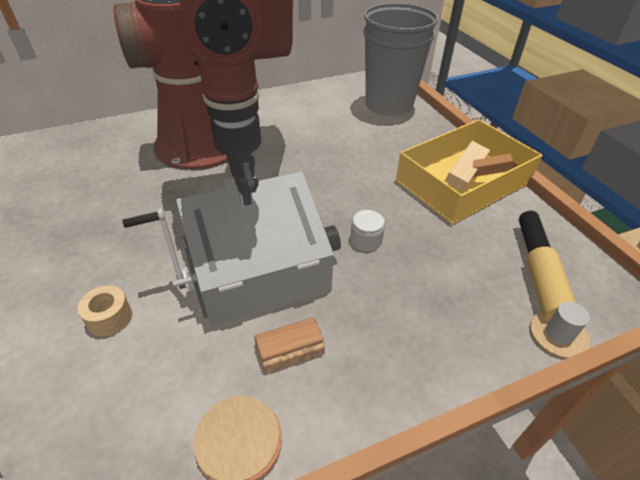

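Lid is following the fingers, now at roughly 0.4 rad. I'll continue down to about 0.1085 m height.

Call:
play_rows:
  translation:
    - [-0.5,0,-0.9]
    - [-0.9,0,-1.8]
    - [-1.2,0,-2.7]
    - [-1.4,0,-3.5]
    - [-1.5,0,-4.3]
    - [-1.5,0,-4.9]
    - [-1.5,0,-5.4]
    - [-1.5,0,-5.5]
  turn:
    - [0,0,0]
    - [0,0,0]
    - [0,0,0]
    - [0,0,0]
    - [0,0,0]
    - [0,0,0]
    - [0,0,0]
    - [0,0,0]

```text
clock: 5.25
position: [0.4785, 0.009, 0.11]
ee_rot: [-3.142, 0.006, 0.001]
force: [-1.2, 0.1, -0.1]
width: -0.002
```

Call:
play_rows:
  translation:
    - [0,0,-0.1]
    - [0,0,-0.2]
    - [0,0,-0.3]
    - [0,0,-0.3]
  turn:
    - [0,0,0]
    - [0,0,0]
    - [0,0,0]
    - [0,0,0]

```text
clock: 5.75
position: [0.4788, 0.009, 0.1084]
ee_rot: [3.141, -0.006, 0.001]
force: [-6.2, 0.9, 15.7]
width: 0.003
```

```bash
python3 - <<'E'
from rig import arm
import cv2,numpy as np
s=arm.state(); print(s["position"].round(4),s["force"].round(1))
for n in("scene",):
    c=arm.capture(n)["frame"][:,:,::-1]; cv2.imwrite(f"pics/{n}4.png",cv2.resize(c[130:330,100:360],None,fx=3,fy=3,interpolation=cv2.INTER_CUBIC))
E
```

```text
[0.4788 0.009  0.1084] [-6.2  0.9 15.7]
```

View pics/scene4.png

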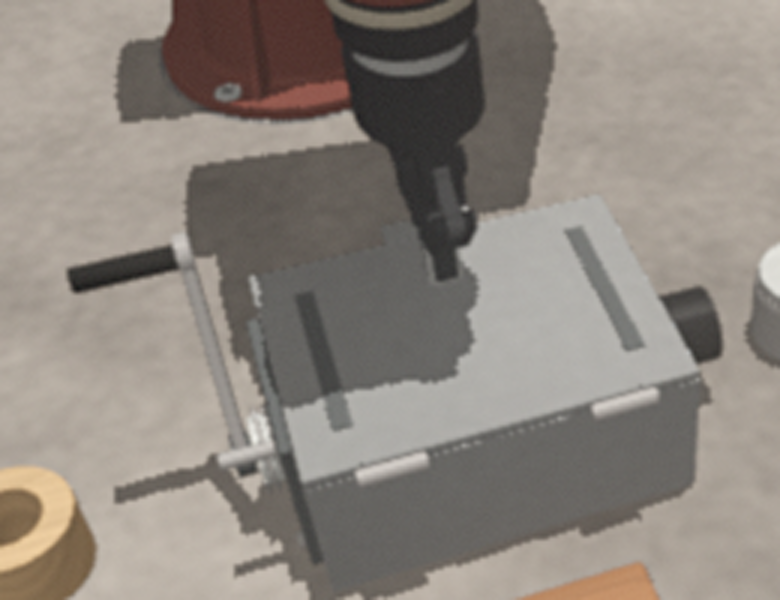

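Call:
play_rows:
  translation:
    - [0,0,3]
    - [0,0,8]
    - [0,0,13]
    - [0,-3,16]
    - [0,-8,16]
    - [0,-13,16]
    - [0,-18,16]
    - [0,-18,16]
  turn:
    - [0,0,0]
    - [0,0,0]
    - [0,0,0]
    - [0,0,0]
    - [0,0,0]
    - [0,0,0]
    - [0,0,0]
    - [0,0,0]
  gripper: 0

```text
clock: 6.8
position: [0.4786, -0.174, 0.2671]
ee_rot: [3.141, -0.012, 0.0]
force: [0.3, 0.8, -0.2]
width: -0.002
```

```bash
python3 - <<'E'
from rig import arm
import cv2,numpy as np
from h import *
s=arm.state(); print(s["position"].round(4),s["force"].round(1),s["joint_pos"].round(2))
for n in("scene","top"):
    c=arm.capture(n)["frame"][:,:,::-1]; cv2.imwrite(f"pics/{n}5.png",cv2.resize(c[130:330,100:360] if n=="scene" else c[190:390,290:550],None,fx=3,fy=3,interpolation=cv2.INTER_CUBIC))
t=lambda u,v:(285+u/3.33,200+v/3.33)
s=lambda u,v:(110+u/3.33,150+v/3.33)
for z in(.165,.172,.178):
  print(z,ray("top",t(545,287),z),ray("top",t(633,287),z),ray("scene",s(158,217),z),ray("scene",s(45,243),z))
E
```

```text
[ 0.4786 -0.174   0.2671] [ 0.3  0.8 -0.2] [-0.49  0.24 -0.12  1.2  -0.    1.09]
0.165 [ 0.47068354 -0.14995891  0.165     ] [ 0.47043569 -0.20393247  0.165     ] [ 0.46765879 -0.14377575  0.165     ] [ 0.46620929 -0.20073274  0.165     ]
0.172 [ 0.47130406 -0.14825539  0.172     ] [ 0.47105795 -0.2018492   0.172     ] [ 0.47625496 -0.14333121  0.172     ] [ 0.47482483 -0.19952682  0.172     ]
0.178 [ 0.47183593 -0.14679524  0.178     ] [ 0.47159132 -0.20006355  0.178     ] [ 0.4836231  -0.14295017  0.178     ] [ 0.48220958 -0.19849318  0.178     ]
```

View pics/scene5.png

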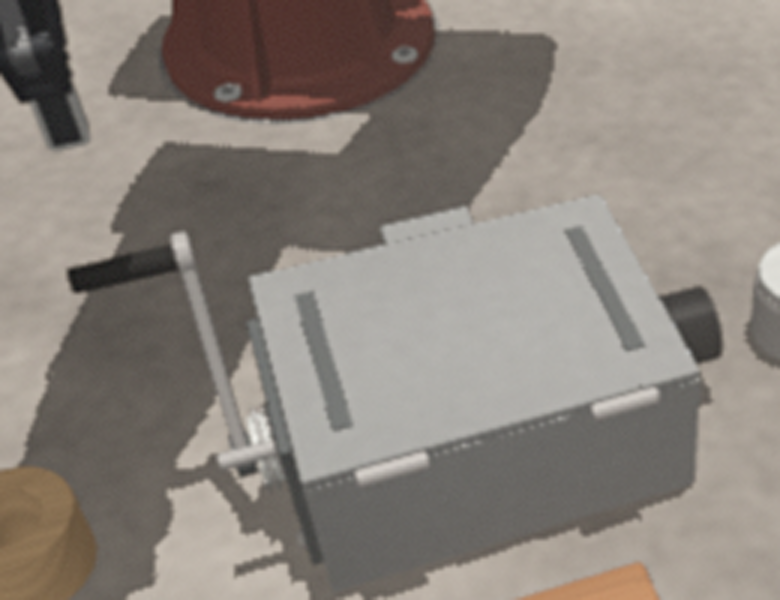

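View pics/top5.png

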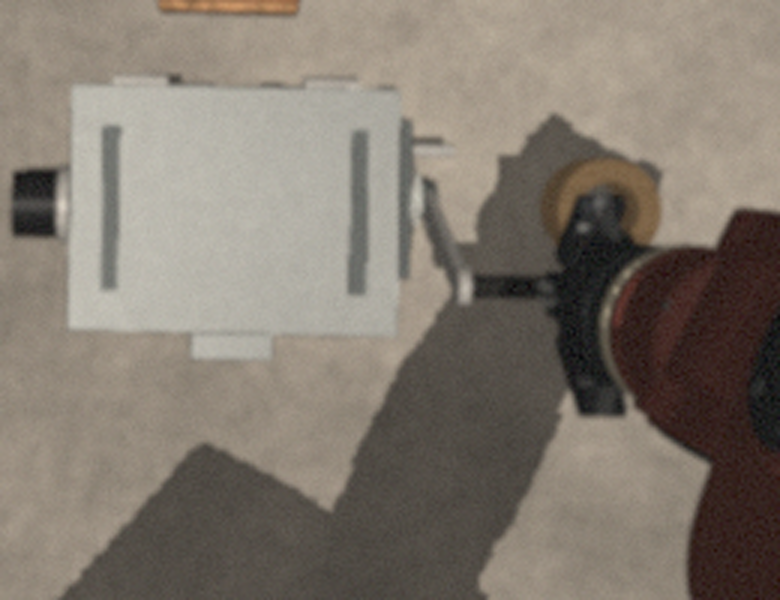

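Call:
play_rows:
  translation:
    - [-0.6,-0.4,0]
    - [-0.6,-0.4,0]
    - [-0.6,-0.4,-2]
    - [-0.6,-0.4,-5]
    - [-0.6,-0.4,-8]
    - [-0.6,-0.4,-10.5]
    - [-0.6,-0.4,-11.7]
    - [-0.6,-0.4,-11.7]
  turn:
    - [0,0,0]
    - [0,0,0]
    - [0,0,0]
    - [0,0,0]
    - [0,0,0]
    - [0,0,0]
    - [0,0,0]
    - [0,0,0]
  gripper: 5.5

```text
clock: 7.9
position: [0.4724, -0.1745, 0.1501]
ee_rot: [-3.141, 0.005, 0.001]
force: [-0.4, 1.0, 0.1]
width: 0.641
```

```bash
python3 - <<'E'
from rig import arm
import cv2,numpy as np
s=arm.state(); print(s["position"].round(4),s["force"].round(1),s["width"])
c=arm.capture("scene")["frame"][:,:,::-1]; cv2.imwrite("pics/scene6.png",cv2.resize(c[130:330,60:320],None,fx=3,fy=3,interpolation=cv2.INTER_CUBIC))
E
```

```text
[ 0.4724 -0.1745  0.1501] [-0.4  1.   0.1] 0.641108737997437
```

View pics/scene6.png

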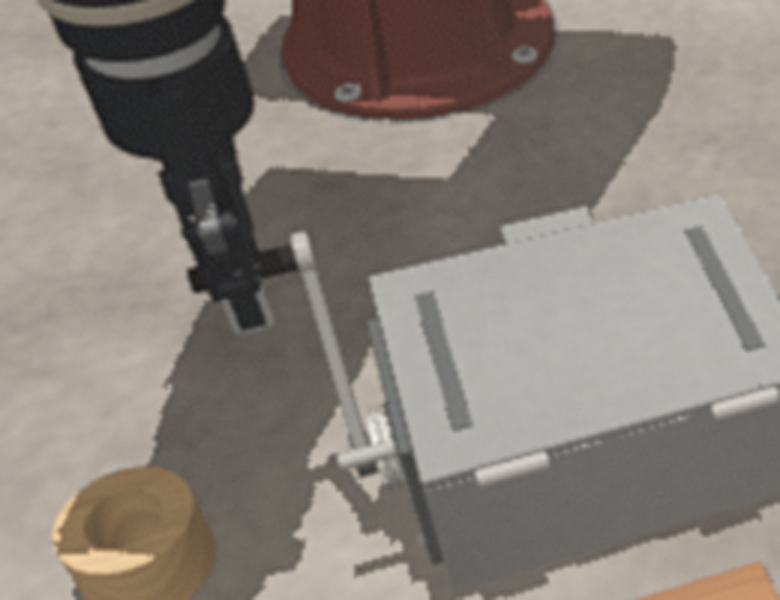

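Call:
play_rows:
  translation:
    - [0,0,0]
    - [0,0,0]
    - [0,0,0]
    - [0,0,0]
    - [0,0,0]
    - [0,0,0]
  turn:
    - [0,0,0]
    - [0,0,0]
    - [0,0,0]
    - [0,0,0]
    - [0,0,0]
    - [0,0,0]
  gripper: 0

```text
clock: 8.7
position: [0.4728, -0.1752, 0.1511]
ee_rot: [3.141, -0.007, 0.001]
force: [-1.5, 1.0, 5.8]
width: 0.161
```

Call:
play_rows:
  translation:
    - [0.65,0,0.3]
    - [1.35,0,0.56]
    - [2.05,0,0.8]
    - [2.75,0,0.97]
    - [3.5,0,1.12]
    - [4.2,0,1.21]
    - [4.9,-0.1,1.27]
    - [5.65,-0.1,1.29]
  turn:
    - [0,0,0]
    - [0,0,0]
    - [0,0,0]
    - [0,0,0]
    - [0,0,0]
    - [0,0,0]
    - [0,0,0]
    - [0,0,0]

```text
clock: 9.7
position: [0.5272, -0.1764, 0.1635]
ee_rot: [3.141, -0.008, -0.006]
force: [-10.9, -2.3, 9.2]
width: 0.166
```

Call:
play_rows:
  translation:
    - [0.75,0,-0.02]
    - [1.45,0,-0.08]
    - [2.15,0,-0.18]
    - [2.9,0,-0.32]
    - [3.6,0,-0.5]
    - [4.3,-0.1,-0.73]
    - [5,-0.1,-1.0]
    - [5,-0.1,-1.0]
  turn:
    - [0,0,0]
    - [0,0,0]
    - [0,0,0]
    - [0,0,0]
    - [0,0,0]
    - [0,0,0]
    - [0,0,0]
    - [0,0,0]

```text
clock: 10.7
position: [0.5779, -0.1774, 0.1537]
ee_rot: [3.141, -0.007, -0.004]
force: [-8.8, -2.3, 10.2]
width: 0.167
```

```bash
python3 - <<'E'
from rig import arm
import cv2,numpy as np
s=arm.state(); print(s["position"].round(4),s["force"].round(1),s["width"])
c=arm.capture("scene")["frame"][:,:,::-1]; cv2.imwrite("pics/scene7.png",cv2.resize(c[130:330,60:320],None,fx=3,fy=3,interpolation=cv2.INTER_CUBIC))
c=arm.capture("top")["frame"][:,:,::-1]; cv2.imwrite("pics/top7.png",cv2.resize(c[150:350,290:550],None,fx=3,fy=3,interpolation=cv2.INTER_CUBIC))
E
```

```text
[ 0.5779 -0.1774  0.1537] [-8.8 -2.3 10.2] 0.16658209719211173
```

View pics/scene7.png

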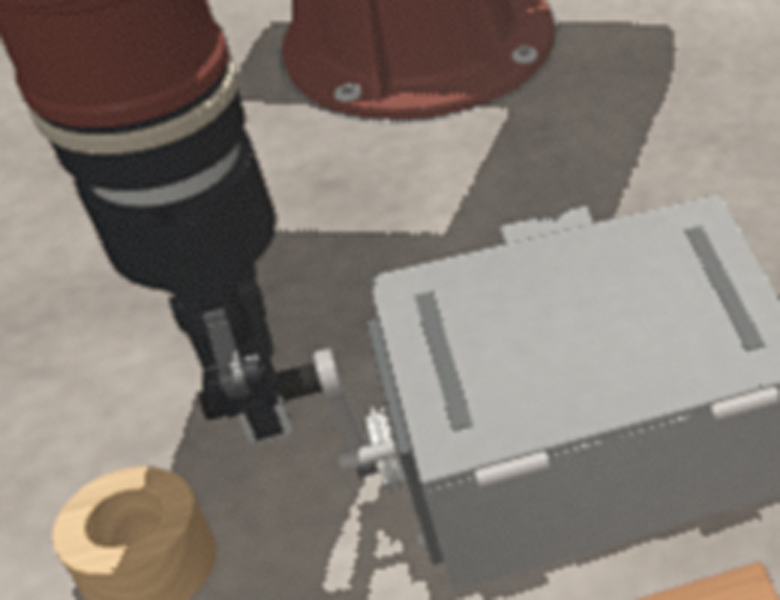

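View pics/top7.png

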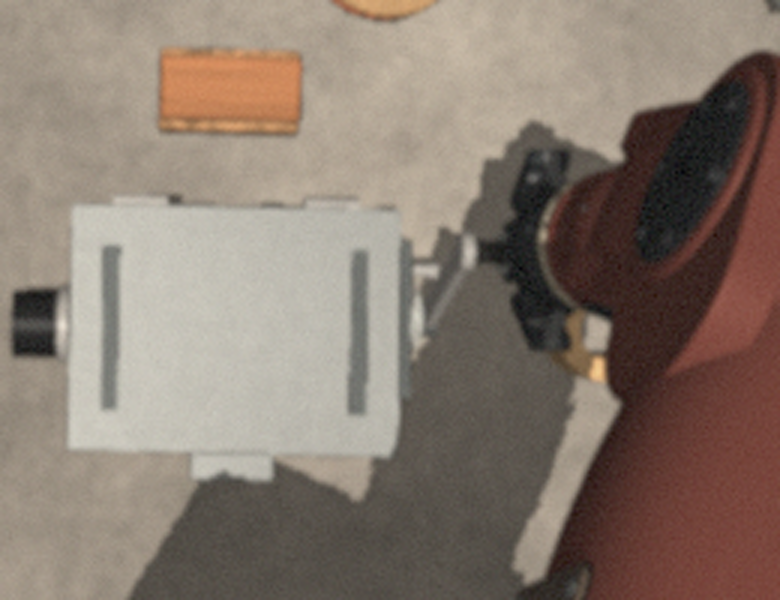

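Call:
play_rows:
  translation:
    - [0.2,0,-0.1]
    - [0.4,0,-0.2]
    - [0.6,0,-0.3]
    - [0.6,0,-0.3]
  turn:
    - [0,0,0]
    - [0,0,0]
    - [0,0,0]
    - [0,0,0]

```text
clock: 11.3
position: [0.5838, -0.1776, 0.1506]
ee_rot: [3.14, -0.008, -0.004]
force: [-7.3, -3.0, 6.3]
width: 0.165
```

Call:
play_rows:
  translation:
    - [0.2,0,-0.1]
    - [0.4,0,-0.2]
    - [0.6,0,-0.3]
    - [0.6,0,-0.3]
  turn:
    - [0,0,0]
    - [0,0,0]
    - [0,0,0]
    - [0,0,0]

```text
clock: 11.8
position: [0.5868, -0.1777, 0.149]
ee_rot: [3.14, -0.009, -0.012]
force: [-23.7, -0.4, 27.4]
width: 0.166
```

Call:
play_rows:
  translation:
    - [0,0,0.1]
    - [0,0,0.1]
    - [0,0,0.1]
    - [0,0,0.1]
    - [0,0,0.1]
    - [0,0,0.1]
    - [0,0,0.1]
    - [0,0,0.1]
  turn:
    - [0,0,0]
    - [0,0,0]
    - [0,0,0]
    - [0,0,0]
    - [0,0,0]
    - [0,0,0]
    - [0,0,0]
    - [0,0,0]

```text
clock: 12.8
position: [0.5866, -0.1776, 0.1491]
ee_rot: [3.14, -0.009, -0.013]
force: [-21.8, -2.0, 20.8]
width: 0.165
```

```bash
python3 - <<'E'
from rig import arm
import cv2,numpy as np
s=arm.state(); print(s["position"].round(4),s["force"].round(1),s["width"])
c=arm.capture("scene")["frame"][:,:,::-1]; cv2.imwrite("pics/scene8.png",cv2.resize(c[130:330,60:320],None,fx=3,fy=3,interpolation=cv2.INTER_CUBIC))
c=arm.capture("top")["frame"][:,:,::-1]; cv2.imwrite("pics/top8.png",c)
cv2.imwrite("pics/top8c.png",cv2.resize(c[150:350,290:550],None,fx=3,fy=3,interpolation=cv2.INTER_CUBIC))
from h import *
# handle inner end (arm tip) predictions in crop, for joint angles
b=[.5245,.0125,-.012]
for q in(0,.8,.85,.9):
  w=box2w(b,handle(q,-.15));print(q,w.round(3),((proj("scene",w)-[60,130])*3).round(),((proj("top",w)-[290,150])*3).round())
E
```

```text
[ 0.5866 -0.1776  0.1491] [-21.8  -2.   20.8] 0.16519212516537005
0 [ 0.476 -0.137  0.172] [304. 253.] [459. 401.]
0.8 [ 0.577 -0.138  0.177] [329. 365.] [461. 252.]
0.85 [ 0.583 -0.138  0.175] [332. 375.] [460. 244.]
0.9 [ 0.589 -0.138  0.172] [335. 387.] [460. 235.]
```

View pics/scene8.png

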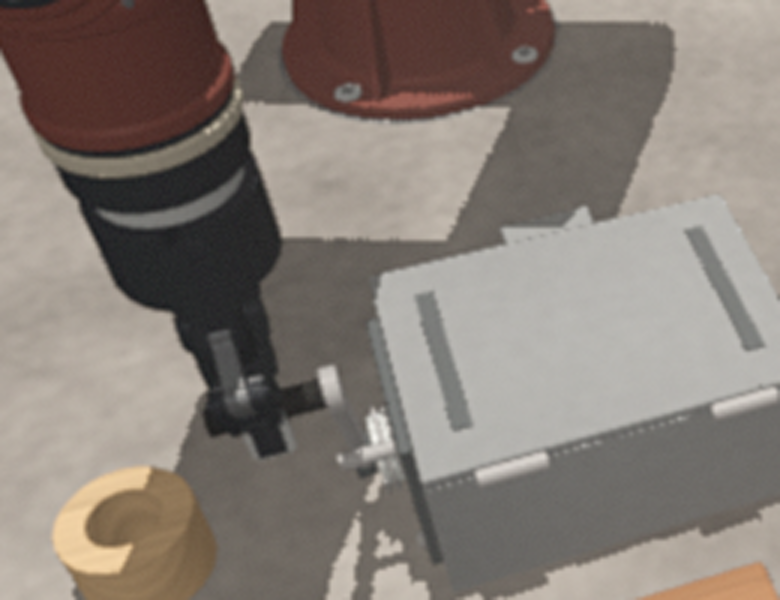

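View pics/top8c.png

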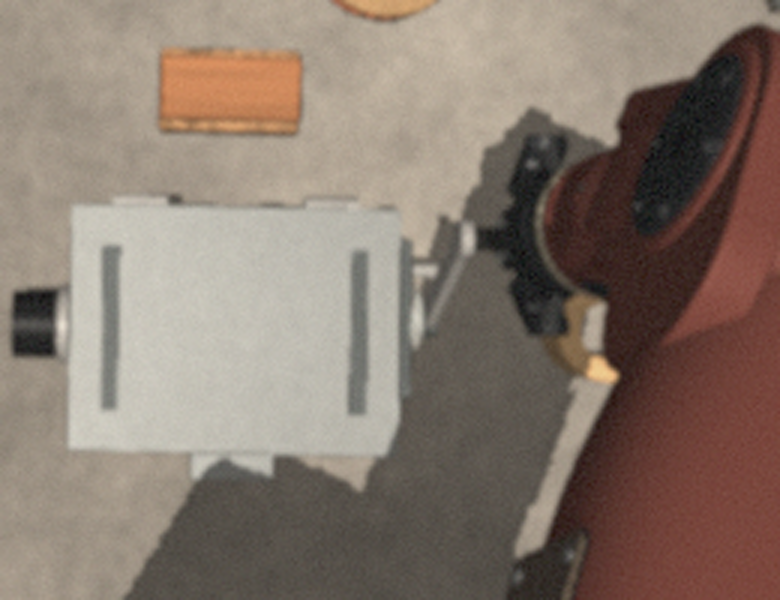

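View pics/top8.png

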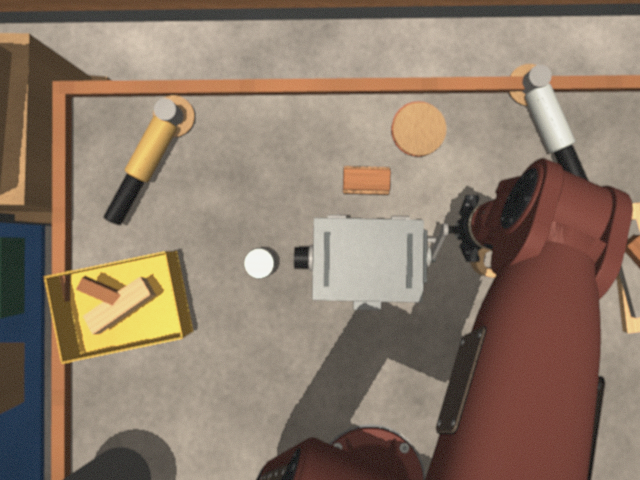

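```bash
python3 - <<'E'
from rig import arm
print(arm.finish_job())
s=arm.state();print(s["clock"],s["position"],s["force"],s["width"])
E
```

```text
the job is handed in; nothing more can be done
None
the job is handed in; nothing more can be done
```

I shut the lid and swung the shaker arm forward to its stop. I handed the job in at about 13 s with the gripper still holding the arm there. I got no verdict back, and the state could not be read after hand-in.

- **Lid:** I pushed it down along its arc with the closed fingers at roughly 0.5 rad/s. The fingers met firm resistance (about 16 N) at 108.4 mm; the shut lid's top should be at 108.5 mm. The later pictures show it lying flat.
- **Shaker arm:** I pinched the handle from above and moved it along its arc. The tool travelled 114 mm against the 113 mm expected to the stop. The force along the arc rose to about 29 N, against 9 N for the spring alone. In the last pictures the tip of the arm is within about 5 px (3× enlarged crops) of where it should be at 0.9 rad.
- **Loose things:** the sanding block and wax tin are where they started in the last top picture. The spool core is partly hidden by the arm there, but the side view shows it standing with no sign of having been moved.

None of these checks failed. The one disagreement was my first position estimate for the box, which put the handle about 4–5 mm off; measuring the handle directly corrected that before the grasp.

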